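# Test the breaker, then raise and hold the bench lamp

### The job

Before the bench lamp is used, check its breaker: press the yellow test button until the blue-knobbed lever drops, let the button come back up, and lift the lever fully back to its raised rest. Then squeeze in the red release button on the lamp head, pull the head straight up past the first stop of the telescopic mast to the second stop, and finish while still holding it there at full extension, since it sinks when let go. Leave the gym gear, bottle and jar lying where they are.

Things in the scene. Friction and masses are not known exactly. Their poses are not given: they have to be found in the camera images.
- breaker: White plastic breaker box fixed to the bench, 120 (own x) x 140 (own y) x 55 mm high; origin at the centre of its underside, z up. It may stand on the left or the right of the bench and is turned up to 0.5 rad. On its top, near its own -x edge, are the test button (own y +35 mm) and the lever (own y -35 mm), 70 mm apart.
- test_button_top (a point): Centre of the flat top of the yellow test button, 20 mm in diameter, 78 mm above the bench when up (23 mm above the box top; it stands out of a grey boss 30 mm in diameter, whose top is 14 mm above the box top). Pressed straight down.
- test_button (a joint): Travel of the test button in m: 0 up, 0.006 fully down. Springs back by itself; about 5 N fully down. From about 3 to 4 mm down it trips the lever, which then falls by its own weight (in under 1 s).
- lever_ball (a point): Centre of the blue ball knob, 18 mm in diameter, on the end of the lever; 44 mm from the pivot. Lever rod 8 mm thick. Raised: about 101 mm above the bench. Dropped: about 63 mm above the bench, about 14 mm out beyond the -x edge of the box, so fingers can go down on both sides of the ball (own +y and -y of the box).
- lever_pivot (a point): Pivot of the lever, fixed in the breaker box, 58 mm above the bench, 30 mm from the box centre along its own -x. The pivot axis is the box's own y axis; grey cheeks 10 mm either side of the rod reach 63 mm above the bench. Axes as the box.
- lever (a joint): Lever angle in rad: 0 raised (it leans 0.25 rad from vertical towards the box's own +x), 1.70 dropped (leans 1.45 rad from vertical towards own -x). Top dead centre is at 0.25: below about 0.2 it falls back to 0 by itself, beyond 0.25 it drops. No latch, very little friction (the lever weighs 80 g).
- mast: Steel foot plate 110 x 110 x 18 mm of the lamp mast, fixed to the bench, with the outer tube (32 mm diameter) and a black collar (42 mm diameter) up to 95 mm; origin at the centre of its underside, on the mast axis, z up. May stand left or right of the breaker and is turned up to 0.6 rad.
- lamp_head: Black grip block of the lamp head: 34 (own x) x 36 (own y) x 50 mm high, origin at the centre of its underside, 97.5 mm above the bench when the mast is down. An orange lamp panel 70 mm wide, white lens below, sticks out to own +x from 43 to 133 mm off the axis, 6 to 25 mm above the block's underside. Axes parallel to those of the mast foot. Head and tubes weigh 0.6 kg.
- head_grip (a point): Point on the mast axis at the middle height of the release button, 27 mm above the underside and 23 mm below the top of the grip block (124.5 mm above the bench when the mast is down): the place to grip, fingers closing along own y, one on the red button.
- release_face (a point): Centre of the outer face of the red release button, 24 x 24 mm, standing 7 mm out of the block's own +y side (25 mm from the mast axis; 43 mm over button and block).
- release_button (a joint): Travel of the release button in m: 0 out, 0.006 fully in. Spring: 1.5 N to start, 4.5 N fully in; springs out when let go. While it is in by less than about 4 mm a catch bars the mast from rising more than about 1 mm; it must be kept in during the first 12 mm of the pull. A grip of 20 to 40 N across block and button pushes it in.
- upper_tube (a joint): Extension in m of the upper tube (carries the lamp head) out of the lower tube: 0 down, 0.060 at its end, the first stop. Slides first, about 4 to 5 N upward pull.
- lower_tube (a joint): Extension in m of the lower tube out of the outer tube: 0 down, 0.060 at its end. Drawn out after the first stop is reached, about 8 to 9 N upward pull; both at 0.060 is the second stop, the head then 120 mm higher than at the start. Both tubes sink by their own weight when the head is let go.
- dumbbell: Grey vinyl hex dumbbell, 195 mm long, 84 mm high. Bystander; origin under its middle.
- pushup_handle: Aluminium push-up handle with black grip and feet, 185 x 130 x 125 mm high. Bystander; origin under its middle.
- collar_a: Yellow spring collar lying flat, coil 68 mm across, two arms to 79 mm from the coil's centre. Bystander; origin under the coil's centre.
- collar_b: The other yellow spring collar, alike. Bystander.
- finger_exerciser: Orange silicone finger exerciser lying flat, 105 x 140 x 12 mm. Bystander; origin under its palm bar.
- drink_bottle: Blue drink bottle, 70 mm diameter, 190 mm high, upright. Bystander; origin under its middle.
- chalk_jar: Clear chalk jar with white lid, 70 mm diameter, 80 mm high. Bystander; origin under its middle.

How it is judged:
By the outcome, as a careful person would: the job done as asked, in the order asked, and still so for the second after the job is handed in, while the arm keeps its last pose, push and grip.
It also fails if it takes over 62 s, if anything falls off the work surface, if the arm or the gripper's body presses on something with over 40 N, if the wrist force passes 120 N, or if a joint passes its speed limit or range.

### The arm

A 6-joint arm with a two-finger parallel gripper is mounted at the origin on the work surface. World frame = base frame: x ahead of the robot, y to its left, z up, the work surface at z = 0. Lengths are in mm, angles in rad, forces in N, time in s.
With the tool pointing down it reaches from about 375 to 925 mm from the base axis. Payload 5.7 kg.
Tool frame: the origin (TCP) lies midway between the tips of the shut fingers; the grasp point (between the pads) lies 19 mm behind it; z points along the fingers, y is the line along which they close (so a half turn about z gives the same grasp; the last joint's range is limited). The gripper opens to 88 mm and grips with 3 to 60 N. Pads are 20 mm wide; open, the fingers measure 115 mm over their backs; the gripper's body (75 mm by 178 mm) begins 61 mm behind the grasp point.
Start: joints at [1.185, 0.359, 1.51, -0, 1.272, -0.115], TCP at [160.495, 578.103, 222.623] pointing down, gripper open.
Joint ranges: [-2.97, 2.97], [-1.01, 2.36], [0.21, 2.38], [-0.96, 4.11], [0.2, 2.71], [-2.98, 2.98]. Speed limits (rad/s): [2.39, 2.39, 3.14, 3.14, 3.14, 3.14].

### API

Orientations are given as a unit quaternion [x, y, z, w].
In Python, from cell import * gives the robot as it stands.
- The arm moves only by the tool servo_tool, never from a script. Its argument "rows" is a list of rows, each a list of 6 numbers: the shift along the tool's x, y, z in shares of 250 mm (1.0 is 250 mm), then the turn, a rotation vector about the tool's x, y, z in shares of pi/2 rad (1.0 is pi/2 rad). A call has 1 to 5 rows; each row is the pose to reach, as a shift and turn from the pose commanded when the call began, along the tool's axes at that moment; what a row does not reach only later rows make up. A row lasts 1/12 s, in which the tool goes at most 41.7 mm and 7.16 degrees, less where a joint would pass 70% of its speed; a pose out of reach is approached as far as the arm can. Shift and turn numbers lie between -1 and 1, and a call with a number outside is refused. A call with a gripper value outside its range is refused whole. "claw" is the closure, from 0 (fully open) to 1 (shut), set as the call begins (left out, the last holds). The fingers move at their own pace and stop on an object; "force" is the grip in N (left out, the last holds). Time passes only in rows, so rows that repeat a pose let the fingers close. It gives the time, the measured TCP pose, the force, the opening and the grip force at its end, in the units of the state.
- observe(): the state, without advancing time (a new reading comes with each control period).
- get_image(name): name is "scene" or "top" or "wrist"; returns a dict with "color" (384x512x3 uint8, red, green, blue), "depth" (384x512 float32, mm along the optical axis (not along the pixel's ray), 0 where there is no reading), "mtx" (3x3 intrinsics, pixels), "dist_coeffs" ([k1, k2, p1, p2, k3] as OpenCV has them; the pictures are not rectified), "R" (3x3) and "t" (3): a world point X has camera coordinates R X + t. Camera axes: x right, y down, z forward; pixel columns grow to the right and rows downward; lengths in mm; the calibration is good to about 2 mm. A picture is of the moment at which its call begins.
- hand_in(): hands the job in; it is judged then, once.
Trained networks look in the newest picture that a camera, given by its name, has taken for a name from the list of things; names that differ only in an ending like _2 or _b are one class to them, and where a whole thing is asked for, a point or a joint stands for the part that bears it (a point fixed in the world has none). Each returns a list of dicts, best first, with "confidence" (0 to 1); they miss things now and then, are a little off and sometimes report something else, mostly with a low value. They report only what shows in the picture. A call takes as long as a camera call.
- boxes_of(camera, label): "pixel" ([column, row] in pixels, amid what is visible of it).
- landmark_of(camera, label): "pixel" ([column, row] in pixels: a listed point, or the origin of a listed thing).
The state is a dict: "clock": time; "q": joint angles; "dq": joint speeds; "joint_efforts": joint torques, N m; "tcp_pos": TCP position; "orientation": TCP orientation; "contact_force": force on the tool from outside, world axes, zero at the start; "ft_torque": the same for the moment, N m; "grip_width": finger opening in mm; "grasp_force": force on a finger pad.
Only numpy, scipy, OpenCV 4.12 (cv2) and the standard library are available. Lean on these libraries where they do the work, as an engineer would, in place of code of your own. Each camera call takes 0.05 s, during which the arm holds its last target. There are 200 camera calls.

## Working session

There is one attempt and no reset: what is moved stays moved. The work goes in short steps, Python scripts to look and compute and a tool call to move; the robot and the scene stay as the last step left them, time stands still between calls to the robot, and variables do not carry over. Pictures are saved under pics/ and viewed, at most 10 in all, crops included, and the job is handed in when it is done.

Besides the shell and the picture viewer there is one more tool, called as name(argument=value, ...) on one line, values as JSON. servo_tool: Moves the arm, as the interface text tells. Its arguments: {"type":"object","properties":{"rows":{"type":"array","items":{"type":"array","items":{"type":"number"}}},"claw":{"type":"number"},"force":{"type":"number"}},"required":["rows"]}

```bash
mkdir -p pics; cat > h.py <<'E'
from cell import *
import numpy as np, cv2
from scipy.spatial.transform import Rotation as Rn
def snap(n):
    return get_image(n)
def ray(im,px):
    u=cv2.undistortPoints(np.array([[px]],float),np.array(im["mtx"]),np.array(im["dist_coeffs"]))[0,0]
    R=np.array(im["R"]);t=np.array(im["t"])
    d=R.T@np.array([u[0],u[1],1.]);return -R.T@t,d
def tri(rs):
    A=np.zeros((3,3));b=np.zeros(3)
    for c,d in rs:
        d=d/np.linalg.norm(d);P=np.eye(3)-np.outer(d,d);A+=P;b+=P@c
    X=np.linalg.solve(A,b)
    res=[np.linalg.norm((np.eye(3)-np.outer(d,d)/(d@d))@(X-c)) for c,d in rs]
    return X,res
def proj(im,X):
    return cv2.projectPoints(np.array(X,float).reshape(-1,1,3),cv2.Rodrigues(np.array(im["R"]))[0],np.array(im["t"],float),np.array(im["mtx"]),np.array(im["dist_coeffs"]))[0][:,0]
def atz(im,px,z):
    c,d=ray(im,px);return c+d*(z-c[2])/d[2]
def dep(im,px):
    c,d=ray(im,px);r,k=int(round(px[1])),int(round(px[0]));w=im["depth"][max(r-1,0):r+2,max(k-1,0):k+2];return c+d*np.median(w)
def save(im,f,crop=None,s=1):
    a=im["color"][:,:,::-1]
    if crop: a=a[crop[1]:crop[3],crop[0]:crop[2]]
    cv2.imwrite("pics/"+f,cv2.resize(a,None,fx=s,fy=s,interpolation=cv2.INTER_CUBIC))
E
python3 - <<'E'
from h import *
ims={}
for c in("scene","top"):
    ims[c]=snap(c);save(ims[c],c+"1.png",s=1.5)
    im=ims[c];
    for l in("breaker","test_button_top","lever_ball","lever_pivot","mast","lamp_head","head_grip","release_face"):
        for r in landmark_of(c,l)[:2]:
            print(c,l,np.round(r["pixel"],1),round(r["confidence"],2),np.round(dep(im,r["pixel"])))
s=observe();print(s["clock"],s["contact_force"],s["orientation"])
E
```

```text
scene breaker [192.2 234.2] 0.84 [ 545. -221.   56.]
scene breaker [207.7 188.8] 0.71 [395. -23.   9.]
scene test_button_top [189.6 208.4] 0.61 [ 412. -130.   -2.]
scene lever_ball [177.7 220.2] 0.54 [ 462. -218.   56.]
scene lever_pivot [176.2 227.1] 0.67 [ 487. -243.   63.]
scene mast [262.  174.7] 0.94 [505. 166.  25.]
scene mast [208.8 191.4] 0.46 [407. -27.   7.]
scene lamp_head [264.7 160.2] 0.64 [516. 168. 112.]
scene lamp_head [176.2 221.1] 0.25 [ 497. -243.  106.]
scene head_grip [264.3 152.1] 0.65 [508. 174. 143.]
scene head_grip [207.  189.6] 0.59 [398. -29.  11.]
scene release_face [264.3 159.3] 0.62 [514. 168. 115.]
scene release_face [187.7 206.4] 0.43 [ 398. -128.   -3.]
top breaker [303.9 209.4] 0.94 [ 498. -203.   56.]
top test_button_top [295.4 217.5] 0.48 [ 467. -169.   73.]
top lever_ball [320.4 205.8] 0.57 [ 510. -264.   54.]
top lever_pivot [319.  213.7] 0.83 [ 481. -257.   60.]
top mast [201.7 215.3] 0.69 [479. 165.  98.]
top lamp_head [201.8 211.4] 0.86 [488. 160. 146.]
top head_grip [196.9 209.6] 0.58 [494. 176. 149.]
0.9 [ 0.79004838 -0.78442498  0.00849673] [ 1.34960515e-01  9.90850977e-01 -1.48037908e-05 -7.16294150e-06]
```

View pics/scene1.png

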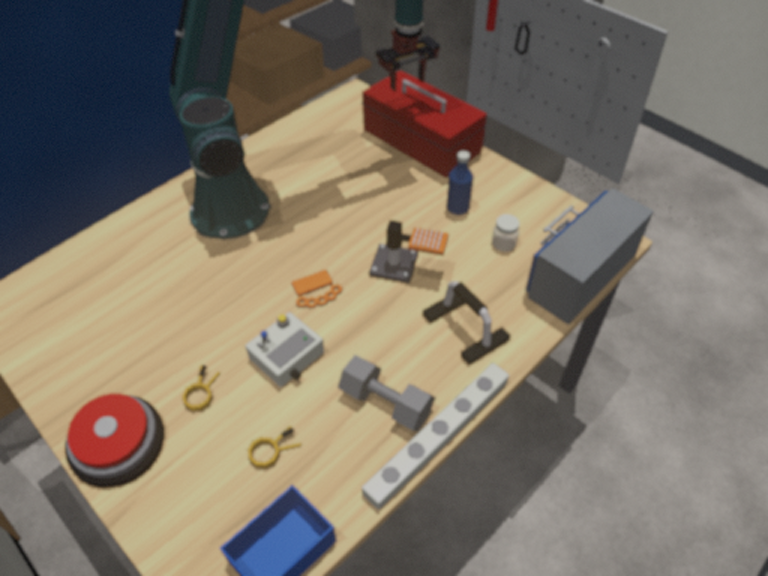

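View pics/top1.png

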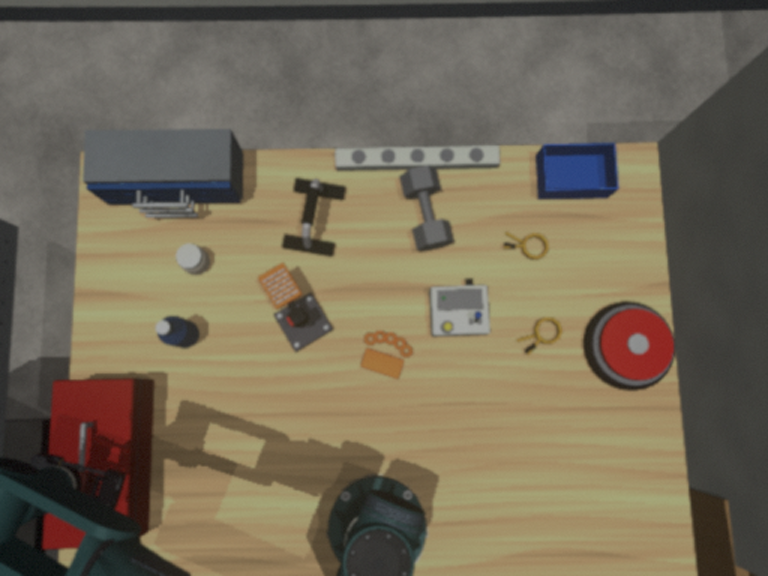

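Top view: breaker with the yellow button at (298,218) and blue lever at (318,211), nearly unturned. The mast head is at (200,208), its panel points up-left (yaw about 0.6) and the red button is on the lower-left side. The scene view agrees. Next I move to a wrist view of the mast.

Units first: shifts go in shares of 250 mm and turns go in shares of pi/2 rad. So -165 mm / 250 = -0.66, -130 mm / 250 = -0.52.

servo_tool(rows=[[-0.128,-0.096,-0.08,0,0,0],[-0.256,-0.192,-0.16,0,0,0],[-0.384,-0.288,-0.24,0,0,0],[-0.52,-0.384,-0.308,0,0,0],[-0.66,-0.48,-0.308,0,0,0]])

```text
clock: 1.32
tcp_pos: [280.8, 427.9, 301.5]
orientation: [0.134, 0.991, 0.002, 0.001]
contact_force: [1.0, -0.3, -0.0]
grip_width: 87.4
grasp_force: 0.0
```

In the tool's units: -170 mm / 250 = -0.68, -136 mm / 250 = -0.544.

servo_tool(rows=[[-0.136,-0.096,0,0,0,0],[-0.272,-0.192,0,0,0,0],[-0.408,-0.288,0,0,0,0],[-0.544,-0.392,0,0,0,0],[-0.68,-0.496,0,0,0,0]])

```text
clock: 1.73
tcp_pos: [409.7, 263.0, 298.9]
orientation: [0.135, 0.991, 0.0, 0.0]
contact_force: [0.8, 0.9, 0.4]
grip_width: 88.0
grasp_force: 0.0
```

In the tool's units: -0.27 rad / 1.5708 = -0.1719.

servo_tool(rows=[[0,0,0,0,0,-0.0573],[0,0,0,0,0,-0.1146],[0,0,0,0,0,-0.1719],[0,0,0,0,0,-0.1719]])

```text
clock: 2.07
tcp_pos: [409.0, 264.2, 298.6]
orientation: [-0.001, 1.0, -0.0, 0.0]
contact_force: [0.4, -0.8, 0.1]
grip_width: 87.6
grasp_force: 0.0
```

```bash
python3 - <<'E'
from h import *
im=snap("wrist");save(im,"w1.png",s=1.5)
for l in("mast","lamp_head","head_grip","release_face"):
    for r in landmark_of("wrist",l)[:2]:
        print(l,np.round(r["pixel"],1),round(r["confidence"],2),np.round(dep(im,r["pixel"])))
s=observe();print(s["clock"],s["tcp_pos"],Rn.from_quat(s["orientation"]).as_matrix().round(3))
print(-np.array(im["R"]).T@np.array(im["t"]),np.array(im["R"]).round(2))
E
```

```text
mast [190.7 208.5] 0.72 [477. 179.  28.]
head_grip [168.4 249.2] 0.56 [412. 220. 301.]
release_face [192.6 242.2] 0.6 [484. 199. 127.]
2.3167 [408.54269687 264.94667978 298.56627524] [[-1.     0.002 -0.   ]
 [ 0.002  1.    -0.   ]
 [ 0.    -0.    -1.   ]]
[338.29001066 263.89370473 461.7472791 ] [[-0.    1.    0.  ]
 [ 0.97  0.    0.26]
 [ 0.26  0.   -0.97]]
```

View pics/w1.png

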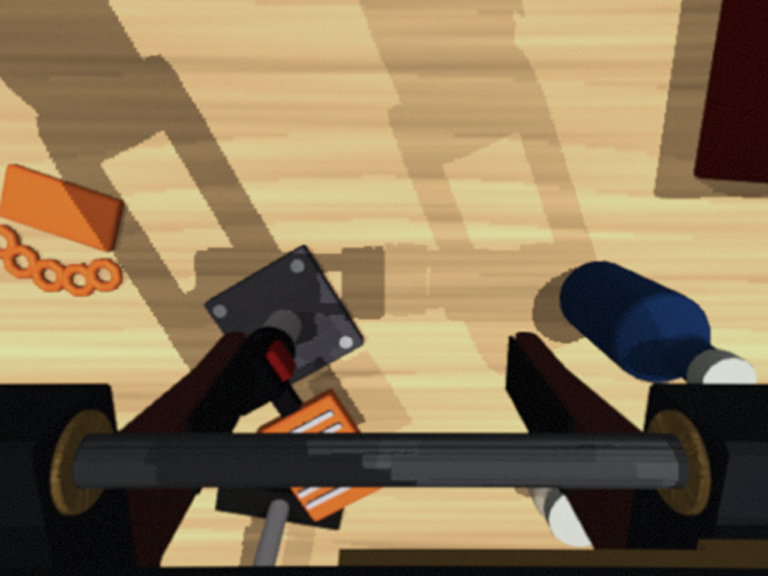

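The wrist view shows the mast plate around (285,310) and the red button at (280,360), partly hidden by a finger. I need views from further out.

In the tool's units: -110 mm / 250 = -0.44, -100 mm / 250 = -0.4.

servo_tool(rows=[[-0.108,-0.112,0,0,0,0],[-0.216,-0.224,0,0,0,0],[-0.4,-0.336,0,0,0,0],[-0.44,-0.336,0,0,0,0],[-0.44,-0.336,0,0,0,0]])

```text
clock: 2.73
tcp_pos: [522.8, 178.9, 298.4]
orientation: [0.002, 1.0, -0.0, 0.001]
contact_force: [0.6, 0.5, -0.4]
grip_width: 87.8
grasp_force: 0.0
```

```bash
cat > look.py <<'E'
import sys,pickle
from h import *
n=sys.argv[1]
im=snap("wrist");save(im,n+".png",s=1.5);D={}
for l in sys.argv[2:]:
    D[l]=landmark_of("wrist",l)[:2]
    for r in D[l]: print(l,np.round(r["pixel"],1),round(r["confidence"],2),np.round(dep(im,r["pixel"])))
pickle.dump((im,D),open(n+".pkl","wb"))
s=observe();print(s["clock"],np.round(s["tcp_pos"],1))
E
python3 look.py m1 mast lamp_head head_grip release_face
```

```text
mast [251.7 130.2] 0.8 [477. 178. 148.]
lamp_head [246.1 145.7] 0.71 [491. 172. 149.]
head_grip [249.4 143.9] 0.58 [489. 175. 148.]
release_face [272.4 134.3] 0.53 [482. 197. 137.]
2.9833 [517.3 181.3 298.5]
```

In the tool's units: -90 mm / 250 = -0.36, -60 mm / 250 = -0.24.

servo_tool(rows=[[0,-0.12,0,0,0,0],[0,-0.24,0,0,0,0],[0,-0.36,0,0,0,0],[0,-0.36,0,0,0,0],[0,-0.36,0,0,0,0]])

```text
clock: 3.4
tcp_pos: [517.7, 90.5, 298.8]
orientation: [0.001, 1.0, 0.0, 0.0]
contact_force: [0.4, 0.8, 0.1]
grip_width: 87.9
grasp_force: 0.0
```

```bash
python3 look.py m2 mast lamp_head head_grip release_face
```

```text
mast [314.7 133.3] 0.78 [479. 158.  89.]
lamp_head [329.2 147.3] 0.76 [487. 162. 149.]
head_grip [334.1 149.6] 0.56 [489. 166. 149.]
release_face [358.4 137.3] 0.72 [479. 192. 138.]
release_face [494.6 244.5] 0.62 [633. 415.  42.]
3.65 [518.3  91.9 298.6]
```

In the tool's units: -200 mm / 250 = -0.8, -160 mm / 250 = -0.64.

servo_tool(rows=[[-0.008,-0.16,0,0,0,0],[-0.016,-0.32,0,0,0,0],[-0.024,-0.48,0,0,0,0],[-0.032,-0.64,0,0,0,0],[-0.032,-0.8,0,0,0,0]])

```text
clock: 4.07
tcp_pos: [526.8, -110.1, 298.7]
orientation: [-0.001, 1.0, 0.0, 0.0]
contact_force: [-0.0, 0.2, -0.2]
grip_width: 87.9
grasp_force: 0.0
```

In the tool's units: -70 mm / 250 = -0.28, -60 mm / 250 = -0.24.

servo_tool(rows=[[0,-0.12,0,0,0,0],[0,-0.24,0,0,0,0],[0,-0.28,0,0,0,0],[0,-0.28,0,0,0,0],[0,-0.28,0,0,0,0]])

```text
clock: 4.48
tcp_pos: [526.5, -178.4, 298.3]
orientation: [0.001, 1.0, 0.001, -0.0]
contact_force: [0.1, -0.7, 0.2]
grip_width: 88.0
grasp_force: 0.0
```

```bash
python3 look.py b1 breaker test_button_top lever_ball lever_pivot
```

```text
breaker [227.7 144.6] 0.81 [ 504. -209.   56.]
breaker [ 58.4 105.8] 0.49 [ 459. -436.    0.]
test_button_top [255.  113.4] 0.71 [ 467. -176.   80.]
lever_ball [190.9 141. ] 0.63 [ 494. -243.  109.]
lever_pivot [195.8 124.6] 0.85 [ 480. -244.   67.]
4.7333 [ 526.5 -177.8  298.7]
```

servo_tool(rows=[[0,-0.12,0,0,0,0],[0,-0.24,0,0,0,0],[0,-0.36,0,0,0,0],[0,-0.36,0,0,0,0],[0,-0.36,0,0,0,0]])

```text
clock: 5.15
tcp_pos: [526.4, -269.7, 298.4]
orientation: [0.001, 1.0, 0.0, -0.0]
contact_force: [-0.3, 1.0, 0.3]
grip_width: 87.8
grasp_force: 0.0
```

```bash
python3 look.py b2 breaker test_button_top lever_ball lever_pivot
python3 - <<'E'
import cv2,numpy as np
a=[cv2.resize(cv2.imread(f"pics/{n}.png"),(400,300)) for n in("m1","m2","b1","b2")]
cv2.imwrite("pics/all.png",np.vstack([np.hstack(a[:2]),np.hstack(a[2:])]))
E
```

```text
breaker [295.6 145.2] 0.66 [ 505. -218.   56.]
test_button_top [338.6 113.9] 0.49 [ 468. -174.   79.]
lever_ball [154.6 255.5] 0.59 [ 522. -314.  324.]
lever_ball [278.1 137.5] 0.54 [ 490. -244.  110.]
lever_pivot [271.7 123.3] 0.84 [ 478. -248.   66.]
5.4 [ 526.3 -268.   298.7]
```

View pics/all.png

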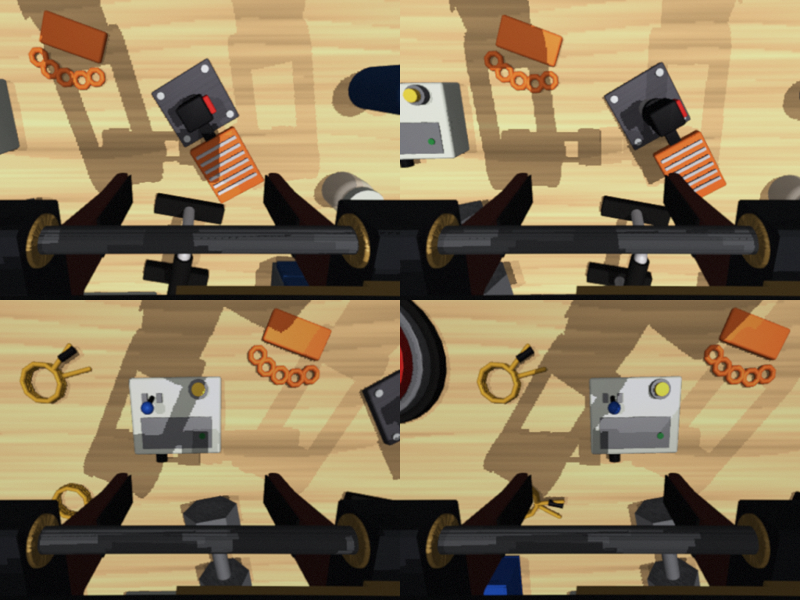

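The wrist views show the mast with the red button (facing right/+y side), and the breaker nearly square with yellow button and raised blue knob. Now I measure by colour segmentation, two-view triangulation and depth.

```bash
cat > meas.py <<'E'
import pickle
from h import *
def pts(im):
    h,w=im["depth"].shape;v,u=np.mgrid[:h,:w]
    n=cv2.undistortPoints(np.stack([u,v],-1).reshape(-1,1,2).astype(float),np.array(im["mtx"]),np.array(im["dist_coeffs"]))[:,0]
    d=im["depth"].reshape(-1,1);X=np.hstack([n*d,d]);R=np.array(im["R"]);t=np.array(im["t"])
    return ((X-t)@R).reshape(h,w,3)
def blob(mask):
    n,l,s,c=cv2.connectedComponentsWithStats(mask.astype(np.uint8));i=1+np.argmax(s[1:,4]);return l==i,c[i],s[i,4]
if __name__=="__main__":
    A={}
    for n in("b1","b2","m1","m2"):
        im,_=pickle.load(open(n+".pkl","rb"));P=pts(im);hsv=cv2.cvtColor(im["color"],cv2.COLOR_RGB2HSV);H,S,V=cv2.split(hsv);z=P[...,2]
        if n[0]=="b":
            roi=(abs(P[...,0]-490)<90)&(abs(P[...,1]+210)<100)
            for k,m in(("button",(H>20)&(H<35)&(S>120)&(z>74)&(z<90)&roi),("ball",(H>105)&(H<130)&(S>120)&(z>85)&roi)):
                b,c,a=blob(m);A.setdefault(k,[]).append(ray(im,c));print(n,k,c.round(1),a,P[b].mean(0).round(1),P[b].max(0).round(1))
            m,_,_=blob((abs(z-55)<3)&roi);q=P[m][:,:2]
            r=cv2.minAreaRect(q.astype(np.float32));print(n,"box",r)
        else:
            roi=(abs(P[...,0]-490)<110)&(abs(P[...,1]-175)<110)
            m=(abs(z-147.5)<3)&roi;b,c,a=blob(m);A.setdefault("headtop",[]).append(ray(im,c));r=cv2.minAreaRect(P[b][:,:2].astype(np.float32));print(n,"head",c.round(1),z[b].mean(),P[b].mean(0),r)
            m=(abs(z-18)<3)&roi;b,c,a=blob(m);r=cv2.minAreaRect(P[b][:,:2].astype(np.float32));print(n,"plate",r)
            m=(abs(z-122)<4)&roi&(S>100);b,c,a=blob(m);r=cv2.minAreaRect(P[b][:,:2].astype(np.float32));print(n,"panel",r)
            m=(z>100)&roi&((H<6)|(H>174))&(S>150);b,c,a=blob(m);A.setdefault("red",[]).append(ray(im,c));print(n,"red",c,P[b].mean(0))
    for k in A:
        X,e=tri(A[k]);print(k,X.round(1),np.round(e,1))
E
python3 meas.py
```

```text
b1 button [253.3 114.1] 232 [ 467.5 -177.9   79.1] [ 477.3 -169.3   81.4]
b1 ball [188.1 137.5] 194 [ 490.3 -246.   109.6] [ 498.4 -178.8  461.5]
b1 box ((510.16351318359375, -212.2895050048828), (119.77582550048828, 140.8681182861328), 0.8202176094055176)
b2 button [334.8 113.8] 246 [ 467.6 -178.6   79.1] [ 476.5 -169.1   81.5]
b2 ball [273.8 137.4] 191 [ 490.5 -247.9  107.8] [ 498.5 -240.3  112. ]
b2 box ((510.19366455078125, -211.92010498046875), (119.73343658447266, 139.55894470214844), 0.9170524477958679)
m1 head [249.2 145.9] 148.2936236998218 [491.27282537 175.25452531 148.2936237 ] ((491.8204650878906, 175.11810302734375), (33.97942352294922, 35.99837112426758), 30.420225143432617)
m1 plate ((491.83160400390625, 175.35922241210938), (109.85997009277344, 109.86679077148438), 30.282686233520508)
m1 panel ((567.1619873046875, 219.16014099121094), (89.66878509521484, 69.77159118652344), 30.22174072265625)
m1 red [267.22065728 133.27230047] [480.35681341 192.38131944 140.21132332]
m2 head [342.1 151.4] 148.300668373126 [491.26293924 174.21169705 148.30066837] ((491.9187927246094, 174.85635375976562), (34.21821594238281, 35.73094177246094), 30.180028915405273)
m2 plate ((492.0152282714844, 175.09873962402344), (110.23020935058594, 109.22257995605469), 30.28956413269043)
m2 panel ((567.7201538085938, 218.85533142089844), (89.91073608398438, 69.26386260986328), 30.253944396972656)
m2 red [359.15384615 137.75      ] [479.27492848 191.44559506 141.02058173]
button [ 467.6 -177.9   76. ] [0.1 0.1]
ball [ 491.1 -247.5  101.5] [0.1 0.1]
headtop [491.7 175.2 144.6] [0. 0.]
red [480.1 192.5 137.9] [0.5 0.5]
```

Everything matches the given sizes: breaker centre at (510,-212) with yaw 0.015, button (467.6,-178,78), dropped ball expected at (437,-248,63), mast at (491.9,175.1) with yaw 0.528. Next I press the button.

In the tool's units: 120 mm / 250 = 0.48, 95 mm / 250 = 0.38, -0.015 rad / 1.5708 = -0.0095.

servo_tool(rows=[[0.08,0.12,0.08,0,0,-0.0095],[0.16,0.24,0.16,0,0,-0.0095],[0.236,0.36,0.24,0,0,-0.0095],[0.236,0.36,0.38,0,0,-0.0095],[0.236,0.36,0.48,0,0,-0.0095]], claw=1, force=20)

```text
clock: 5.82
tcp_pos: [465.6, -176.4, 177.5]
orientation: [-0.008, 1.0, 0.0, -0.0]
contact_force: [0.5, -0.5, -0.4]
grip_width: 57.6
grasp_force: 0.0
```

In the tool's units: 85 mm / 250 = 0.34, 70 mm / 250 = 0.28.

servo_tool(rows=[[0,0,0.1,0,0,0],[0,0,0.2,0,0,0],[0,0,0.28,0,0,0],[0,0,0.34,0,0,0],[0,0,0.34,0,0,0]])

```text
clock: 6.23
tcp_pos: [465.4, -177.5, 91.2]
orientation: [-0.008, 1.0, 0.001, -0.002]
contact_force: [-0.3, 0.1, -0.2]
grip_width: 24.7
grasp_force: 0.0
```

```bash
python3 - <<'E'
from h import *
s=observe();print(s["clock"],np.round(s["tcp_pos"],2),s["grip_width"],s["contact_force"])
E
```

```text
6.2333 [ 465.42 -177.5    91.19] 24.749563040405622 [-0.25873999  0.0817801  -0.16430361]
```

In the tool's units: -2 mm / 250 = -0.008.

servo_tool(rows=[[-0.008,0,0,0,0,0],[-0.008,0,0,0,0,0],[-0.008,0,0,0,0,0],[-0.008,0,0,0,0,0],[-0.008,0,0,0,0,0]])

```text
clock: 6.65
tcp_pos: [470.0, -179.6, 94.5]
orientation: [-0.007, 1.0, -0.0, 0.001]
contact_force: [-0.5, -0.1, -0.4]
grip_width: 0.5
grasp_force: 0.0
```

In the tool's units: 12 mm / 250 = 0.048, 9 mm / 250 = 0.036.

servo_tool(rows=[[0,0,0.012,0,0,0],[0,0,0.024,0,0,0],[0,0,0.036,0,0,0],[0,0,0.048,0,0,0],[0,0,0.048,0,0,0]])

```text
clock: 7.07
tcp_pos: [468.8, -179.1, 80.8]
orientation: [-0.007, 1.0, 0.0, -0.001]
contact_force: [-0.7, -0.1, -0.4]
grip_width: 0.5
grasp_force: 0.0
```

In the tool's units: 7.5 mm / 250 = 0.03, 6 mm / 250 = 0.024.

servo_tool(rows=[[0,0,0.008,0,0,0],[0,0,0.016,0,0,0],[0,0,0.024,0,0,0],[0,0,0.03,0,0,0],[0,0,0.03,0,0,0]])

```text
clock: 7.48
tcp_pos: [469.4, -179.4, 74.0]
orientation: [-0.007, 1.0, -0.0, 0.0]
contact_force: [-0.9, -1.0, 3.7]
grip_width: 0.2
grasp_force: 1.8
```

In the tool's units: 1 mm / 250 = 0.004, 0.5 mm / 250 = 0.002.

servo_tool(rows=[[0,0,0.002,0,0,0],[0,0,0.004,0,0,0],[0,0,0.004,0,0,0],[0,0,0.004,0,0,0],[0,0,0.004,0,0,0]])

```text
clock: 7.9
tcp_pos: [469.4, -179.4, 73.2]
orientation: [-0.007, 1.0, -0.0, 0.0]
contact_force: [-0.5, -0.3, 4.3]
grip_width: 0.5
grasp_force: 2.1
```

```bash
python3 - <<'E'
from h import *
from meas import pts,blob
im=snap("wrist");P=pts(im);H,S,V=cv2.split(cv2.cvtColor(im["color"],cv2.COLOR_RGB2HSV))
roi=(abs(P[...,0]-465)<70)&(abs(P[...,1]+247)<30)&(P[...,2]<120)&(P[...,2]>40)
b,c,a=blob((H>105)&(H<130)&(S>120)&roi);print(c,a,np.median(P[b],0))
s=observe();print(s["tcp_pos"],s["contact_force"])
E
```

```text
[121.95391211 177.66666667] 933 [ 436.00161843 -246.19586608   70.72199013]
[ 469.42960583 -179.36424404   73.18753664] [-0.8582761  -0.31533867  4.36013565]
```

The lever has dropped (ball at about x 436, top at z about 71). I retreat and move over the ball, with one more look on the way.

In the tool's units: -77 mm / 250 = -0.308, -40 mm / 250 = -0.16.

servo_tool(rows=[[0,0,-0.04,0,0,0],[0,0,-0.16,0,0,0],[0,0,-0.308,0,0,0],[0,0,-0.308,0,0,0],[0,0,-0.308,0,0,0]])

```text
clock: 8.37
tcp_pos: [471.0, -180.2, 152.4]
orientation: [-0.007, 1.0, -0.001, 0.002]
contact_force: [-0.7, -0.1, -0.1]
grip_width: 0.6
grasp_force: 0.0
```

```bash
cat > ball.py <<'E'
import sys,pickle
from h import *
from meas import pts,blob
im=snap("wrist");P=pts(im);H,S,V=cv2.split(cv2.cvtColor(im["color"],cv2.COLOR_RGB2HSV))
roi=(abs(P[...,0]-465)<70)&(abs(P[...,1]+247)<30)&(P[...,2]<120)&(P[...,2]>40)
b,c,a=blob((H>105)&(H<130)&(S>120)&roi);print(c,a,np.median(P[b],0),P[b].min(0),P[b].max(0))
o,d=ray(im,c);print("at z63",atz(im,c,63))
pickle.dump((o,d),open(sys.argv[1],"wb"))
if len(sys.argv)>2: print(tri([pickle.load(open(f,"rb")) for f in sys.argv[1:]]))
m=(H>20)&(H<35)&(S>120)&(abs(P[...,0]-468)<20)&(abs(P[...,1]+178)<20)&(P[...,2]>60);print("button z",np.median(P[m],0) if m.any() else None)
s=observe();print(s["clock"],s["tcp_pos"],s["contact_force"],s["grip_width"])
E
python3 ball.py r1.pkl
```

```text
[163.38554217 152.50120482] 415 [ 436.58867802 -246.76544176   70.77611274] [ 428.67991371 -254.69289698   63.68604356] [ 446.12311279 -239.64636971   74.16161889]
at z63 [ 437.84839937 -248.91531199   63.        ]
button z [ 465.81955613 -177.75561142   79.03490473]
8.4167 [ 469.7742925  -179.48234687  150.88651191] [ 0.08873671 -0.99765213 -0.89826945] 0.3175752590939806
```

In the tool's units: -68.3 mm / 250 = -0.2732, -40 mm / 250 = -0.16.

servo_tool(rows=[[0.04,-0.08,0,0,0,0],[0.08,-0.16,0,0,0,0],[0.1336,-0.2732,0,0,0,0],[0.1336,-0.2732,0,0,0,0],[0.1336,-0.2732,0,0,0,0]], claw=0.55)

```text
clock: 8.83
tcp_pos: [435.6, -248.4, 148.8]
orientation: [-0.006, 1.0, 0.001, -0.001]
contact_force: [-0.8, -0.1, -0.5]
grip_width: 30.5
grasp_force: 0.0
```

```bash
python3 ball.py r2.pkl r1.pkl
```

```text
[252.88250653 200.84334204] 383 [ 435.53021616 -248.53899563   70.75537661] [ 428.26336035 -256.92420133   65.04221531] [ 445.89914484 -240.19885734   74.3385265 ]
at z63 [ 438.00341157 -248.56520184   63.        ]
(array([ 437.65066442, -248.57570756,   64.24129243]), [np.float64(0.01054431752691111), np.float64(0.01054431752699271)])
button z [ 465.68591299 -179.20533391   78.8116582 ]
8.8833 [ 435.91393118 -247.62020339  148.89061462] [-0.86303805 -0.59154905 -0.69379651] 34.171907357643605
```

In the tool's units: 100 mm / 250 = 0.4, 92 mm / 250 = 0.368.

servo_tool(rows=[[-0.004,0,0.1,0,0,0],[-0.004,0,0.2,0,0,0],[-0.004,0,0.3,0,0,0],[-0.004,0,0.368,0,0,0],[-0.004,0,0.4,0,0,0]])

```text
clock: 9.3
tcp_pos: [436.4, -245.6, 47.4]
orientation: [-0.008, 1.0, 0.002, -0.002]
contact_force: [-0.1, 0.5, -0.0]
grip_width: 39.6
grasp_force: 0.0
```

servo_tool(rows=[[0,0,0,0,0,0],[0,0,0,0,0,0],[0,0,0,0,0,0],[0,0,0,0,0,0]], claw=1, force=8)

```text
clock: 9.63
tcp_pos: [438.8, -248.4, 51.2]
orientation: [-0.007, 1.0, -0.001, 0.001]
contact_force: [1.4, 1.1, -0.5]
grip_width: 17.1
grasp_force: 8.0
```

```bash
python3 - <<'E'
from h import *
s=observe();print(s["clock"],s["tcp_pos"],s["contact_force"],s["grip_width"],s["grasp_force"])
# arc: lean angle from vertical a from -1.45 to +0.25
f=lambda a:np.array([44*np.sin(a),44*np.cos(a)])
for a in np.linspace(-1.45,0.25,18): d=f(a)-f(-1.45);print([round(-d[0],1),round(-d[1],1)],end=" ")
E
```

```text
9.6333 [ 438.82685906 -248.4416269    51.15635607] [ 1.42820288  1.12610707 -0.46179908] 17.140869961629143 8.03446277976036
[np.float64(-0.0), np.float64(-0.0)] [np.float64(-0.7), np.float64(-4.3)] [np.float64(-1.9), np.float64(-8.6)] [np.float64(-3.5), np.float64(-12.7)] [np.float64(-5.5), np.float64(-16.6)] [np.float64(-7.9), np.float64(-20.3)] [np.float64(-10.6), np.float64(-23.7)] [np.float64(-13.7), np.float64(-26.9)] [np.float64(-17.1), np.float64(-29.7)] [np.float64(-20.7), np.float64(-32.2)] [np.float64(-24.5), np.float64(-34.3)] [np.float64(-28.6), np.float64(-36.0)] [np.float64(-32.8), np.float64(-37.3)] [np.float64(-37.1), np.float64(-38.2)] [np.float64(-41.5), np.float64(-38.6)] [np.float64(-45.9), np.float64(-38.6)] [np.float64(-50.3), np.float64(-38.2)] [np.float64(-54.6), np.float64(-37.3)]
```

In the tool's units: -20.3 mm / 250 = -0.0812, -4.3 mm / 250 = -0.0172.

servo_tool(rows=[[-0.0028,0,-0.0172,0,0,0],[-0.0076,0,-0.0344,0,0,0],[-0.014,0,-0.0508,0,0,0],[-0.022,0,-0.0664,0,0,0],[-0.0316,0,-0.0812,0,0,0]])

```text
clock: 10.05
tcp_pos: [445.9, -248.2, 71.1]
orientation: [-0.007, 1.0, -0.0, -0.0]
contact_force: [-0.4, -1.2, -1.4]
grip_width: 17.3
grasp_force: 8.0
```

In the tool's units: -16.6 mm / 250 = -0.0664, -14 mm / 250 = -0.056.

servo_tool(rows=[[-0.0108,0,-0.0136,0,0,0],[-0.0232,0,-0.0264,0,0,0],[-0.0368,0,-0.0376,0,0,0],[-0.0512,0,-0.0476,0,0,0],[-0.0664,0,-0.056,0,0,0]])

```text
clock: 10.47
tcp_pos: [462.7, -247.9, 84.8]
orientation: [-0.007, 1.0, -0.0, -0.0]
contact_force: [-1.8, -1.8, 1.4]
grip_width: 17.0
grasp_force: 8.0
```

In the tool's units: -21.4 mm / 250 = -0.0856, -17 mm / 250 = -0.068.

servo_tool(rows=[[-0.0164,0,-0.0068,0,0,0],[-0.0332,0,-0.012,0,0,0],[-0.0504,0,-0.0156,0,0,0],[-0.068,0,-0.0172,0,0,0],[-0.0856,0,-0.0172,0,0,0]])

```text
clock: 10.88
tcp_pos: [484.8, -247.6, 89.0]
orientation: [-0.007, 1.0, -0.0, 0.0]
contact_force: [-0.5, -1.1, 3.2]
grip_width: 17.2
grasp_force: 8.0
```

In the tool's units: -9.3 mm / 250 = -0.0372, -8.7 mm / 250 = -0.0348.

servo_tool(rows=[[-0.0176,0,0.0016,0,0,0],[-0.0348,0,0.0052,0,0,0],[-0.0372,0,0.0056,0,0,0],[-0.0372,0,0.0056,0,0,0]])

```text
clock: 11.22
tcp_pos: [494.0, -247.4, 87.4]
orientation: [-0.007, 1.0, -0.0, 0.001]
contact_force: [1.0, -1.2, 5.2]
grip_width: 17.1
grasp_force: 8.0
```

```bash
python3 ball.py r3.pkl
```

```text
[252.9928952  246.85079929] 1126 [ 487.08066991 -247.78906542  108.35157618] [ 480.64089365 -256.80173324   57.73786404] [ 518.08345775 -238.77473796  115.19002768]
at z63 [ 507.68489766 -247.4994404    63.        ]
button z [ 466.77222485 -179.5188141    78.94200028]
11.2667 [ 493.78843757 -247.42222932   87.3989638 ] [ 0.87724057 -0.87853114  5.46405132] 17.43043019227841
```

servo_tool(rows=[[0,0,0,0,0,0],[0,0,0,0,0,0],[0,0,0,0,0,0],[0,0,0,0,0,0]], claw=0.6)

```text
clock: 11.6
tcp_pos: [492.4, -246.8, 86.8]
orientation: [-0.007, 1.0, 0.0, -0.001]
contact_force: [0.1, 0.3, -0.1]
grip_width: 34.7
grasp_force: 0.0
```

In the tool's units: -145 mm / 250 = -0.58, -110 mm / 250 = -0.44.

servo_tool(rows=[[0,0,-0.04,0,0,0],[0,0,-0.16,0,0,0],[0,0,-0.3,0,0,0],[0,0,-0.44,0,0,0],[0,0,-0.58,0,0,0]])

```text
clock: 12.02
tcp_pos: [492.6, -246.9, 234.3]
orientation: [-0.007, 1.0, 0.0, -0.0]
contact_force: [0.1, -0.4, 0.1]
grip_width: 35.4
grasp_force: 0.0
```

In the tool's units: -65 mm / 250 = -0.26, -40 mm / 250 = -0.16.

servo_tool(rows=[[-0.06,0,-0.08,0,0,0],[-0.12,0,-0.16,0,0,0],[-0.14,0,-0.26,0,0,0],[-0.14,0,-0.26,0,0,0]])

```text
clock: 12.35
tcp_pos: [531.4, -248.1, 303.1]
orientation: [-0.007, 1.0, -0.002, 0.004]
contact_force: [1.4, 1.1, 0.2]
grip_width: 35.4
grasp_force: 0.0
```

```bash
python3 ball.py r4.pkl; python3 - <<'E'
from h import *
im=snap("wrist");save(im,"w5.png",s=1.2)
E
```

```text
[255.         130.59067358] 193 [ 490.47403856 -247.66534321  108.43675279] [ 482.7447638  -255.14080847   56.16833816] [ 498.14394773 -240.10518579  111.9465985 ]
at z63 [ 494.16958198 -247.53158149   63.        ]
button z [ 467.85954857 -178.83019347   79.13062713]
12.4 [ 529.87958164 -247.51719912  300.54164452] [-0.54381073  0.12732162 -0.59111591] 35.103732741153834
```

View pics/w5.png

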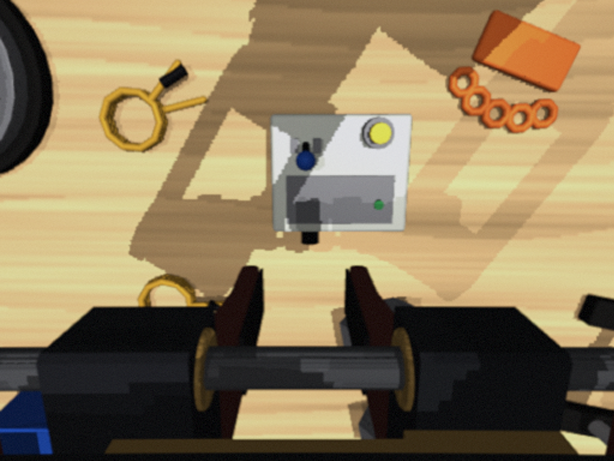

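The lever is back at its raised rest (ball at 305,159 in the view, x 490.5) and the button is up. Now to the mast head.

In the tool's units: 200 mm / 250 = 0.8, 160 mm / 250 = 0.64.

servo_tool(rows=[[0.012,0.16,0,0,0,0],[0.024,0.32,0,0,0,0],[0.036,0.48,0,0,0,0],[0.048,0.64,0,0,0,0],[0.06,0.8,0,0,0,0]], claw=0)

```text
clock: 12.87
tcp_pos: [508.0, -45.3, 295.6]
orientation: [-0.007, 1.0, 0.0, -0.002]
contact_force: [0.0, 0.9, 0.7]
grip_width: 64.7
grasp_force: 0.0
```

In the tool's units: 200 mm / 250 = 0.8, 160 mm / 250 = 0.64.

servo_tool(rows=[[0.012,0.16,0,0,0,0],[0.024,0.32,0,0,0,0],[0.036,0.48,0,0,0,0],[0.048,0.64,0,0,0,0],[0.06,0.8,0,0,0,0]])

```text
clock: 13.28
tcp_pos: [490.2, 154.1, 295.8]
orientation: [-0.007, 1.0, -0.0, -0.002]
contact_force: [0.6, -0.1, -0.4]
grip_width: 87.8
grasp_force: 0.0
```

In the tool's units: 24 mm / 250 = 0.096, 2 mm / 250 = 0.008, -0.513 rad / 1.5708 = -0.3266.

servo_tool(rows=[[0.008,0.096,0,0,0,-0.0637],[0.008,0.096,0,0,0,-0.1401],[0.008,0.096,0,0,0,-0.2165],[0.008,0.096,0,0,0,-0.2865],[0.008,0.096,0,0,0,-0.3266]])

```text
clock: 13.7
tcp_pos: [488.3, 176.5, 295.5]
orientation: [-0.264, 0.965, -0.0, -0.002]
contact_force: [0.1, 0.1, -0.1]
grip_width: 87.7
grasp_force: 0.0
```

In the tool's units: 30 mm / 250 = 0.12, 15 mm / 250 = 0.06.

servo_tool(rows=[[0,0,0.06,0,0,0],[0,0,0.12,0,0,0],[0,0,0.12,0,0,0],[0,0,0.12,0,0,0]])

```text
clock: 14.03
tcp_pos: [488.2, 176.1, 265.6]
orientation: [-0.26, 0.965, 0.0, -0.002]
contact_force: [0.8, 0.3, 0.3]
grip_width: 87.8
grasp_force: 0.0
```

```bash
cat > st.py <<'E'
from h import *
s=observe();M=Rn.from_quat(s["orientation"]).as_matrix();p=np.array(s["tcp_pos"])
print(s["clock"],p.round(1),"tool y deg",np.degrees(np.arctan2(M[1,1],M[0,1])),"to go tool",(M.T@(np.array([491.6,175.5,105.5])-p)).round(1),np.round(s["contact_force"],1),s["grip_width"],np.round(s["q"],2))
E
python3 st.py
```

```text
14.0333 [488.2 176.1 265.6] tool y deg 120.19069345095696 to go tool [ -3.3  -2.4 160.1] [0.8 0.3 0.3] 87.75116433799053 [ 0.21  0.21  1.62 -0.    1.32 -1.88]
```

servo_tool(rows=[[-0.012,-0.008,0.12,0,0,0],[-0.012,-0.008,0.24,0,0,0],[-0.012,-0.008,0.34,0,0,0],[-0.012,-0.008,0.38,0,0,0],[-0.012,-0.008,0.38,0,0,0]])

```text
clock: 14.45
tcp_pos: [491.9, 176.0, 170.4]
orientation: [-0.26, 0.965, 0.0, -0.002]
contact_force: [-0.6, 0.2, -0.2]
grip_width: 87.9
grasp_force: 0.0
```

servo_tool(rows=[[0,0,0,0,0,0],[0,0,0,0,0,0]])

```text
clock: 14.62
tcp_pos: [495.0, 176.8, 173.9]
orientation: [-0.261, 0.965, -0.0, 0.001]
contact_force: [0.2, 0.6, 0.7]
grip_width: 87.7
grasp_force: 0.0
```

```bash
python3 st.py
```

```text
14.6167 [495.  176.8 173.9] tool y deg 120.20638435143982 to go tool [ 3.7  0.7 68.3] [0.2 0.6 0.7] 87.71636411679971 [ 0.21  0.3   1.73 -0.    1.1  -1.89]
```

In the tool's units: 66 mm / 250 = 0.264, 62 mm / 250 = 0.248.

servo_tool(rows=[[0.012,0.002,0.06,0,0,0],[0.012,0.002,0.14,0,0,0],[0.012,0.002,0.2,0,0,0],[0.012,0.002,0.248,0,0,0],[0.012,0.002,0.264,0,0,0]])

```text
clock: 15.03
tcp_pos: [491.2, 175.5, 106.3]
orientation: [-0.261, 0.965, -0.0, 0.0]
contact_force: [-0.2, -0.5, 0.2]
grip_width: 87.6
grasp_force: 0.0
```

servo_tool(rows=[[0,0,0,0,0,0],[0,0,0,0,0,0],[0,0,0,0,0,0]])

```text
clock: 15.28
tcp_pos: [492.0, 175.7, 107.6]
orientation: [-0.261, 0.965, -0.0, 0.001]
contact_force: [-0.4, 1.0, -0.2]
grip_width: 87.9
grasp_force: 0.0
```

```bash
python3 st.py; python3 - <<'E'
from h import *
im=snap("wrist");save(im,"w6.png",s=1.2)
E
```

```text
15.2833 [492.  175.7 107.6] tool y deg 120.20799458336259 to go tool [0.4 0.1 2.1] [-0.4  1.  -0.2] 87.88131775795819 [ 0.21  0.39  1.81 -0.    0.95 -1.89]
```

View pics/w6.png

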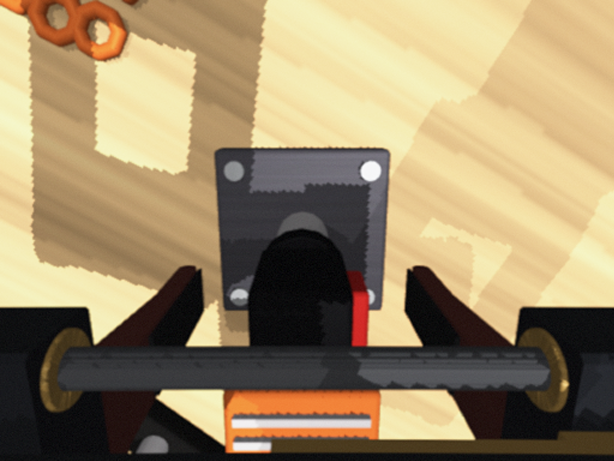

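The head sits square between the fingers, with the red button facing the right finger at (358,310). I close with 35 N.

In the tool's units: 2 mm / 250 = 0.008.

servo_tool(rows=[[0,0,0.008,0,0,0],[0,0,0.008,0,0,0],[0,0,0.008,0,0,0],[0,0,0.008,0,0,0],[0,0,0.008,0,0,0]], claw=1, force=35)

```text
clock: 15.75
tcp_pos: [490.9, 175.4, 104.3]
orientation: [-0.261, 0.965, -0.0, -0.0]
contact_force: [-0.3, -0.7, -0.3]
grip_width: 58.3
grasp_force: 0.0
```

servo_tool(rows=[[0,0,0,0,0,0],[0,0,0,0,0,0],[0,0,0,0,0,0],[0,0,0,0,0,0]])

```text
clock: 16.08
tcp_pos: [491.4, 174.6, 104.3]
orientation: [-0.261, 0.965, -0.001, 0.0]
contact_force: [2.7, -5.8, -0.2]
grip_width: 36.7
grasp_force: 35.0
```

```bash
python3 st.py
```

```text
16.0833 [491.4 174.6 104.3] tool y deg 120.24341403296835 to go tool [-0.6  0.7 -1.2] [ 2.7 -5.8 -0.2] 36.65167529515451 [ 0.21  0.39  1.81 -0.    0.94 -1.89]
```

In the tool's units: -12 mm / 250 = -0.048, -8 mm / 250 = -0.032.

servo_tool(rows=[[0,-0.0028,0,0,0,0],[0,-0.0032,-0.008,0,0,0],[0,-0.0032,-0.02,0,0,0],[0,-0.0032,-0.032,0,0,0],[0,-0.0032,-0.048,0,0,0]])

```text
clock: 16.5
tcp_pos: [491.3, 174.5, 116.3]
orientation: [-0.261, 0.965, -0.0, -0.0]
contact_force: [2.5, -2.7, -4.4]
grip_width: 36.5
grasp_force: 35.0
```

In the tool's units: -20 mm / 250 = -0.08, -16 mm / 250 = -0.064.

servo_tool(rows=[[0,0,-0.016,0,0,0],[0,0,-0.032,0,0,0],[0,0,-0.048,0,0,0],[0,0,-0.064,0,0,0],[0,0,-0.08,0,0,0]])

```text
clock: 16.92
tcp_pos: [491.3, 174.5, 136.7]
orientation: [-0.261, 0.965, -0.0, 0.0]
contact_force: [2.7, -5.3, -4.7]
grip_width: 36.3
grasp_force: 35.0
```

In the tool's units: -20 mm / 250 = -0.08, -16 mm / 250 = -0.064.

servo_tool(rows=[[0,0,-0.016,0,0,0],[0,0,-0.032,0,0,0],[0,0,-0.048,0,0,0],[0,0,-0.064,0,0,0],[0,0,-0.08,0,0,0]])

```text
clock: 17.33
tcp_pos: [491.3, 174.6, 156.7]
orientation: [-0.261, 0.965, -0.0, 0.0]
contact_force: [2.9, -4.6, -3.8]
grip_width: 36.6
grasp_force: 35.0
```

```bash
python3 st.py
```

```text
17.3333 [491.3 174.6 156.7] tool y deg 120.21357425844548 to go tool [-0.7  0.7 51.2] [ 2.9 -4.6 -3.8] 36.63934623175323 [ 0.21  0.32  1.76 -0.    1.06 -1.89]
```

In the tool's units: -20 mm / 250 = -0.08, -16 mm / 250 = -0.064.

servo_tool(rows=[[0,-0.0012,-0.016,0,0,0],[0,-0.002,-0.032,0,0,0],[0,-0.002,-0.048,0,0,0],[0,-0.002,-0.064,0,0,0],[0,-0.002,-0.08,0,0,0]])

```text
clock: 17.75
tcp_pos: [491.3, 174.5, 176.3]
orientation: [-0.261, 0.965, 0.0, -0.0]
contact_force: [2.9, -1.4, -8.7]
grip_width: 36.6
grasp_force: 35.0
```

In the tool's units: -20 mm / 250 = -0.08, -16 mm / 250 = -0.064.

servo_tool(rows=[[0,0,-0.016,0,0,0],[0,0,-0.032,0,0,0],[0,0,-0.048,0,0,0],[0,0,-0.064,0,0,0],[0,0,-0.08,0,0,0]])

```text
clock: 18.17
tcp_pos: [491.3, 174.4, 196.5]
orientation: [-0.261, 0.965, 0.0, -0.0]
contact_force: [2.6, -1.5, -8.7]
grip_width: 36.1
grasp_force: 35.0
```

In the tool's units: -20 mm / 250 = -0.08, -16 mm / 250 = -0.064.

servo_tool(rows=[[0,0,-0.016,0,0,0],[0,0,-0.032,0,0,0],[0,0,-0.048,0,0,0],[0,0,-0.064,0,0,0],[0,0,-0.08,0,0,0]])

```text
clock: 18.58
tcp_pos: [491.3, 174.4, 216.6]
orientation: [-0.261, 0.965, 0.0, -0.0]
contact_force: [2.7, 0.2, -8.1]
grip_width: 36.4
grasp_force: 35.0
```

```bash
python3 st.py
```

```text
18.5833 [491.3 174.4 216.6] tool y deg 120.20522267325902 to go tool [ -0.8   0.8 111.1] [ 2.7  0.2 -8.1] 36.35553538674209 [ 0.21  0.25  1.69  0.    1.2  -1.89]
```

Past the first stop (pull now 8 to 9 N). About 8 mm remain, so I go up gently until the force rises.

servo_tool(rows=[[0,0,-0.008,0,0,0],[0,0,-0.016,0,0,0],[0,0,-0.024,0,0,0],[0,0,-0.026,0,0,0],[0,0,-0.028,0,0,0]])

```text
clock: 19.0
tcp_pos: [491.3, 174.4, 223.2]
orientation: [-0.261, 0.965, 0.0, -0.0]
contact_force: [1.1, -0.2, -8.7]
grip_width: 36.3
grasp_force: 35.0
```

In the tool's units: -0.9 mm / 250 = -0.0036, -0.6 mm / 250 = -0.0024.

servo_tool(rows=[[0,0,-0.0012,0,0,0],[0,0,-0.0024,0,0,0],[0,0,-0.0036,0,0,0],[0,0,-0.0036,0,0,0]])

```text
clock: 19.33
tcp_pos: [491.4, 174.4, 224.1]
orientation: [-0.261, 0.965, 0.0, -0.0]
contact_force: [0.6, 0.4, -7.4]
grip_width: 36.2
grasp_force: 35.0
```

In the tool's units: -0.9 mm / 250 = -0.0036, -0.6 mm / 250 = -0.0024.

servo_tool(rows=[[0,0,-0.0012,0,0,0],[0,0,-0.0024,0,0,0],[0,0,-0.0036,0,0,0],[0,0,-0.0036,0,0,0]])

```text
clock: 19.67
tcp_pos: [491.3, 174.3, 224.4]
orientation: [-0.261, 0.965, 0.0, -0.0]
contact_force: [3.5, 1.1, -16.0]
grip_width: 36.4
grasp_force: 35.0
```

The force rose to 16 N at 120 mm of travel, so this is the second stop. I hold and verify.

servo_tool(rows=[[0,0,0,0,0,0],[0,0,0,0,0,0],[0,0,0,0,0,0],[0,0,0,0,0,0],[0,0,0,0,0,0]])

```text
clock: 20.08
tcp_pos: [491.2, 174.3, 224.4]
orientation: [-0.261, 0.965, 0.0, -0.0]
contact_force: [3.4, 2.4, -21.4]
grip_width: 36.4
grasp_force: 35.0
```

```bash
python3 - <<'E'
from h import *
from meas import pts
im=snap("scene");P=pts(im);H,S,V=cv2.split(cv2.cvtColor(im["color"],cv2.COLOR_RGB2HSV))
m=(H<18)&(S>120)&(P[...,2]>150)&(abs(P[...,0]-567)<60)&(abs(P[...,1]-219)<60);print("panel top z (expect ~242.5)",np.median(P[m],0),np.percentile(P[m][:,2],[10,90]))
w=snap("wrist");Q=pts(w);H,S,V=cv2.split(cv2.cvtColor(w["color"],cv2.COLOR_RGB2HSV))
m=(H<18)&(S>120)&(Q[...,2]>150)&(abs(Q[...,0]-567)<70)&(abs(Q[...,1]-219)<70);print(m.sum(),np.median(Q[m],0))
b=(H*0==0)
m=(cv2.cvtColor(im["color"],cv2.COLOR_RGB2HSV)[...,0]>105)&(cv2.cvtColor(im["color"],cv2.COLOR_RGB2HSV)[...,0]<130)&(abs(P[...,0]-490)<70)&(abs(P[...,1]+247)<30)&(P[...,2]>58)&(cv2.cvtColor(im["color"],cv2.COLOR_RGB2HSV)[...,1]>110);print("ball",m.sum(),np.median(P[m],0))
save(im,"end.png",s=1.5)
s=observe();print(s["clock"],s["tcp_pos"],s["contact_force"],s["grip_width"])
E
```

```text
panel top z (expect ~242.5) [582.14521639 203.08221592 237.75723096] [231.38121874 474.08355506]
3532 [530.97661748 195.52752122 240.34910016]
ball 4 [ 499.21970483 -247.27828046  106.25841483]
20.1833 [491.19486567 174.312717   224.41442072] [  4.39217567   2.08648984 -23.49983534] 36.13128973249171
```

View pics/end.png

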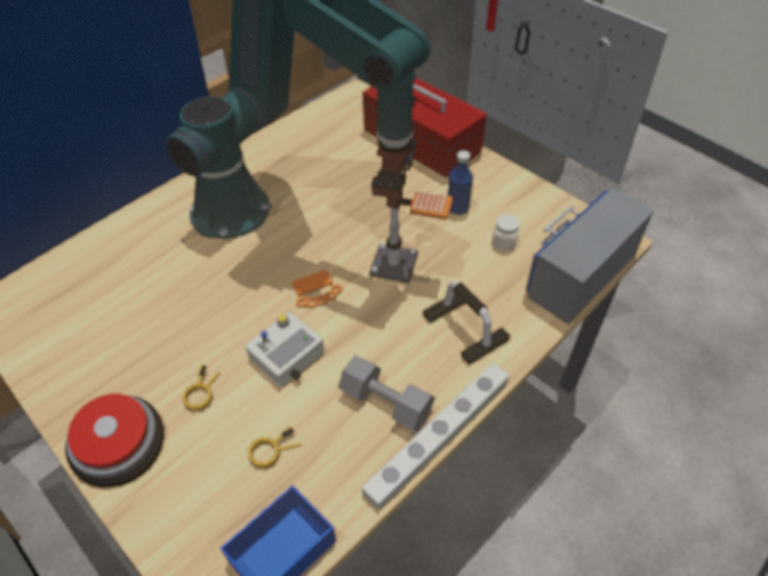

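The picture shows the lamp fully extended with the lever raised, at (265,337), and the gear undisturbed. The pull is creeping up, so I ease it slightly.

In the tool's units: 0.3 mm / 250 = 0.0012.

servo_tool(rows=[[0,0,0.0012,0,0,0],[0,0,0.0012,0,0,0],[0,0,0.0012,0,0,0],[0,0,0.0012,0,0,0],[0,0,0.0012,0,0,0]])

```text
clock: 20.6
tcp_pos: [491.2, 174.3, 224.4]
orientation: [-0.261, 0.965, 0.0, -0.0]
contact_force: [4.6, 3.0, -24.9]
grip_width: 36.7
grasp_force: 35.0
```

servo_tool(rows=[[0,0,0,0,0,0],[0,0,0,0,0,0],[0,0,0,0,0,0],[0,0,0,0,0,0],[0,0,0,0,0,0]])

```text
clock: 21.02
tcp_pos: [491.2, 174.3, 224.4]
orientation: [-0.261, 0.965, 0.0, -0.0]
contact_force: [4.1, 1.2, -24.7]
grip_width: 36.5
grasp_force: 35.0
```

```bash
python3 -c "
from cell import *
print(hand_in())"
```

```text
the job is handed in; nothing more can be done
None
```

The job is handed in at about 21 s: the breaker was tripped and its lever lifted back to raised, and the lamp head is held at full extension on the second stop with the release button squeezed in. The gym gear, bottle and jar look undisturbed in the final picture.

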